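Find the rubbing spot of the lap wheel and mark it

TASK

The level polishing wheel rubs on its wiper arm at one place in the turn. Turn the wheel slowly and gently by its knob, feel for where the drag is highest, and leave the wheel standing in the middle of that tight spot; then take the brass marker and set it gently, upright, on the wheel right in front of the pointer's tip, without shifting the wheel, and leave everything else alone.

Things in the scene. Friction and masses are not known exactly. Their poses are not given: they have to be found in the camera images.
- machine: Flat polishing machine, fixed to the bench: a square green foot 260 x 260 mm, 18 mm high, and on it a round black pan 276 mm in diameter (its rim 63 mm above the bench) with a level wheel on a vertical spindle at its middle. Origin: under its middle, on the bench, on the spindle axis. Its x axis points from the spindle to the wiper arm, z up. It stays put.
- wheel: Plain grey stone disc, 200 mm diameter, 14 mm thick, its top face 80 mm above the bench; a 34 mm wide, 10 mm high nut at its centre. Origin on the spindle axis at its underside, 66 mm above the bench; x points to the knob, z up. Turns about z without end, both ways, with an even drag (0.06 N m, about 1 N at the knob), stays where it is left, and has one tight spot at an unknown angle.
- knob_mid (a point): Middle of the black upright turning knob, 55 mm from the spindle axis: an 18 mm sleeve, free to spin on its pin, so it can stay gripped as the wheel turns (25 N of grip does; not over 40). Bottom 83.5, top 120.5, this point 103 mm above the bench. At the start the knob is within 30 degrees of the wiper arm; with the wheel in its tight spot it is over 50 degrees from the arm.
- wiper: Fixed steel arm at the wheel's edge: post 30 x 16 mm, top 93 mm above the bench, with a small pointer to the spindle. Under the rim, unseen, its sprung shoe rubs on a high patch of the wheel: turning into it the drag climbs within 10 deg to some 11 to 16 N at the knob, is level for 15 degrees, then falls; the same both ways. Origin 100 mm from the spindle axis, 47 mm up; x points away from it.
- pointer_tip (a point): Tip of the wiper arm's pointer, 103 mm from the spindle axis (3 mm outside the rim), 93 mm above the bench, 13 mm above the wheel's top face. The marker belongs with its axis on the pointer's line, about 24 mm from the tip towards the spindle.
- marker: Small loose brass marker standing on the bench, about 65 to 105 g, 30 mm high: a foot 28 mm in diameter and 10 mm high, above it a stem 20 mm in diameter. Origin: centre of its underside.
- paste: Closed jar of polishing paste, 54 mm diameter, 60 mm high, a bystander. Origin: centre of its underside.
- driver: Screwdriver lying on the bench, 190 mm long, a bystander. Origin: near its middle, on the bench.
- tray: Grey tray 120 x 160 mm, 30 mm high, with polishing bobs and a wood block, a bystander. Origin: centre of its underside.
There are look-alikes about, which are no part of the job. Of the things shaped like the marker, the brass one is meant.

How it is judged:
By the outcome, as a careful person would: the job done as asked, in the order asked, and still so for the second after the job is handed in, with the robot touching nothing.
It also fails if it takes over 72 s, if anything falls off the work surface, if the arm or the gripper's body presses on something with over 40 N, if the wrist force passes 120 N, or if a joint passes its speed limit or range.

ROBOT

A 7-joint arm with a two-finger parallel gripper is mounted at the origin on the work surface. World frame = base frame: x ahead of the robot, y to its left, z up, the work surface at z = 0. Lengths are in m, angles in rad, forces in N, time in s.
With the tool pointing down it reaches from about 0.4 to 0.85 m from the base axis. Payload 10.4 kg.
Tool frame: the origin (TCP) lies midway between the tips of the shut fingers; the grasp point (between the pads) lies 19 mm behind it; z points along the fingers, y is the line along which they close (so a half turn about z gives the same grasp; the last joint's range is limited). The gripper opens to 87 mm and grips with 3 to 60 N. Pads are 19 mm wide; open, the fingers measure 117 mm over their backs; the gripper's body (75 mm by 190 mm) begins 51 mm behind the grasp point.
Start: joints at [-1.194, 0.332, -0.065, 1.46, 0.022, 1.35, -0.088], TCP at [0.243, 0.576, 0.223] pointing down, gripper open.
Joint ranges: [-2.6, 2.6], [-0.5, 2.12], [-1.47, 1.34], [0.16, 2.42], [-1.27, 4.41], [0.06, 2.06], [-2.6, 2.6]. Speed limits (rad/s): [2.22, 2.22, 2.79, 2.79, 3.14, 3.14, 3.14].

INTERFACE

Orientations are given as a unit quaternion [x, y, z, w].
In Python, from bench import r gives the robot as it stands.
- The arm moves only by the tool arm_command, never from a script. Its argument "moves" is one flat list of numbers, 4 for each row, row after row: the shift along the tool's x, y, z in cm, then the turn about the tool's z in degrees. A call has 1 to 12 rows; each row shifts and turns the commanded pose from where the row before left it, along the tool's axes as they then stand; what a row does not reach is not made up. A row lasts 1/12 s, in which the tool goes at most 41.7 mm and 7.16 degrees, less where a joint would pass 70% of its speed; a pose out of reach is approached as far as the arm can. A call with a gripper value outside its range is refused whole. "fingers" is the opening in per cent of the stroke, from 0 (shut) to 100 (fully open), set as the call begins (left out, the last holds). The fingers move at their own pace and stop on an object; "squeeze" is the grip in N (left out, the last holds). Time passes only in rows, so rows that do not move let the fingers close. It gives the time, the measured TCP pose, the force, the opening and the grip force at its end, in the units of the state.
- r.read_state(): the state, without advancing time (a new reading comes with each control period).
- r.camera(name): name is "side" or "top"; returns the picture (384x512x3 uint8, red, green, blue); there is no depth.
- r.camera_info(name): a dict with "fx", "fy", "cx", "cy" (pixels), "origin" and "attitude" of the camera in the world. Camera axes: x right, y up, looking along -z (the intrinsics and any distortion apply to the point x, -y, -z); pixel columns grow to the right and rows downward; lengths in m; the calibration is good to about 2 mm. A picture is of the moment at which its call begins. camera_info takes no time and is no camera call.
- r.close_job(): hands the job in; it is judged then, once.
The state is a dict: "time": time; "joint_positions": joint angles; "joint_vel": joint speeds; "joint_torque": joint torques, N m; "ee_pos": TCP position; "eef_rot": TCP orientation; "ft_force": force on the tool from outside, world axes, zero at the start; "torque": the same for the moment, N m; "width": finger opening in m; "grip_force": force on a finger pad.
Only numpy, scipy, OpenCV 4.12 (cv2) and the standard library are available. Lean on these libraries where they do the work, as an engineer would, in place of code of your own. Each camera call takes 0.05 s, during which the arm holds its last target. There are 200 camera calls.

## Working session

There is one attempt and no reset: what is moved stays moved. The work goes in short steps, Python scripts to look and compute and a tool call to move; the robot and the scene stay as the last step left them, time stands still between calls to the robot, and variables do not carry over. Pictures are saved under pics/ and viewed, at most 10 in all, crops included, and the job is handed in when it is done.

Besides the shell and the picture viewer there is one more tool, called after ">>>" as name(argument=value, ...) on one line, values as JSON. arm_command: Moves the arm, as the interface text tells. Its arguments: {"type":"object","properties":{"moves":{"type":"array"},"fingers":{"type":"number"},"squeeze":{"type":"number"}},"required":["moves"]}

```bash
ls; mkdir -p pics
cat > h.py <<'E'
import numpy as np, cv2
from bench import r
from scipy.spatial.transform import Rotation as R
def att(i):
    a=np.array(i["attitude"],float)
    return a if a.shape==(3,3) else R.from_quat(a).as_matrix()
def ray(name,u,v):
    i=r.camera_info(name); d=np.array([(u-i["cx"])/i["fx"],-(v-i["cy"])/i["fy"],-1.])
    return np.array(i["origin"]),att(i)@d
def onz(name,u,v,z):
    o,d=ray(name,u,v); return o+d*(z-o[2])/d[2]
def proj(name,p):
    i=r.camera_info(name); q=att(i).T@(np.array(p)-i["origin"]); return i["cx"]+i["fx"]*q[0]/-q[2], i["cy"]-i["fy"]*q[1]/-q[2]
E
python3 - <<'E'
from h import *
for n in("top","side"):
    im=r.camera(n); cv2.imwrite(f"pics/{n}0.png",im[:,:,::-1]); print(r.camera_info(n))
print(r.read_state())
E
```

```text
pics
{'fx': 354.0195199429906, 'fy': 354.0195199429906, 'cx': 253.3427693109897, 'cy': 193.0213660767971, 'origin': array([ 0.3541211 , -0.0330183 ,  0.97459571]), 'attitude': array([-0.07499994,  0.07954042,  0.73397523, -0.67031985])}
{'fx': 479.03048649558866, 'fy': 479.03048649558866, 'cx': 251.32158060855747, 'cy': 193.0117096543333, 'origin': array([0.26186437, 0.99929822, 0.87108821]), 'attitude': array([-0.06957808,  0.45365406,  0.88160561, -0.11012914])}
{'time': 0.1, 'joint_positions': array([-1.19359917,  0.33279558, -0.06466656,  1.46082308,  0.02160529,
        1.3498882 , -0.08849102]), 'joint_vel': array([-0.00058953, -0.0023577 , -0.00038826, -0.00218537,  0.00162843,
       -0.00079882, -0.0001906 ]), 'joint_torque': array([ 1.69510535e-03, -6.24544859e+01,  2.49752548e-02, -3.90718460e+01,
       -6.13189791e-02,  3.64461599e-02,  6.57955866e-05]), 'ee_pos': array([0.24316495, 0.57540238, 0.22185794]), 'eef_rot': array([ 1.98571351e-01,  9.80086245e-01, -6.03282509e-04, -8.66800208e-05]), 'ft_force': array([ 0.11889654, -0.48818366,  0.48974784]), 'torque': array([0.00569858, 0.02034678, 0.01242621]), 'grip_force': 0.0, 'width': 0.08703083023166505}
```

View pics/top0.png

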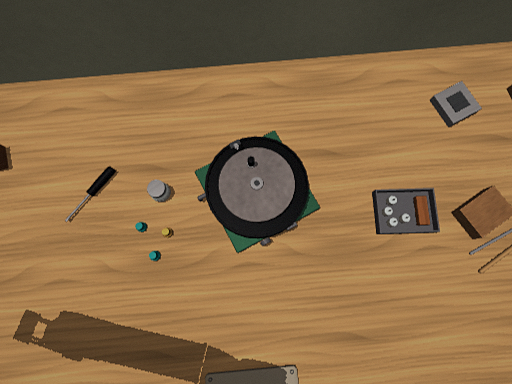

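View pics/side0.png

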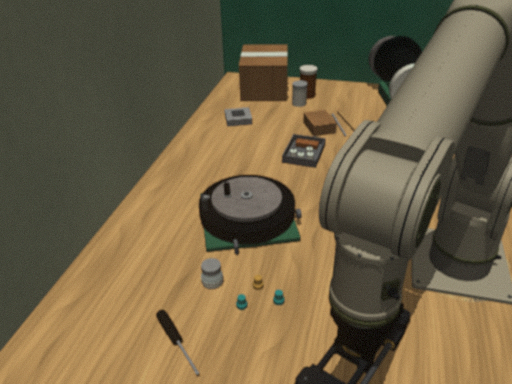

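The top view shows the machine around (257,183), with the knob at about (252,161) and the probable wiper at (236,147). Marker-shaped candidates are brass/yellow at (167,232) and teal at (141,227) and (155,256); yellow fits "brass". I'll enlarge to confirm.

Run:
```python
from h import *
im=cv2.imread("pics/top0.png")
a=cv2.resize(im[125:255,190:325],None,fx=4,fy=4,interpolation=cv2.INTER_CUBIC)
b=cv2.resize(im[215:265,130:180],None,fx=5,fy=5,interpolation=cv2.INTER_CUBIC)
c=np.zeros((a.shape[0],800,3),np.uint8); c[:,:540]=a; c[:250,545:795]=b
s=cv2.imread("pics/side0.png"); d=cv2.resize(s[260:310,230:290],None,fx=4,fy=4,interpolation=cv2.INTER_CUBIC); c[260:460,545:785]=d
cv2.imwrite("pics/crop0.png",c)
hsv=cv2.cvtColor(im,cv2.COLOR_BGR2HSV)
# green foot, grey wheel
for nm,lo,hi,roi,z in (("green",(65,90,30),(90,255,255),(120,260,185,330),.018),("wheel",(0,0,95),(179,60,170),(140,228,212,303),.08),("brass",(22,120,80),(34,255,255),(222,242,158,178),.02)):
    y0,y1,x0,x1=roi; m=cv2.inRange(hsv[y0:y1,x0:x1],lo,hi)
    cs,_=cv2.findContours(m,0,2); k=np.vstack([q for q in cs if cv2.contourArea(q)>4])
    h=cv2.convexHull(k)+[x0,y0]
    print(nm,m.sum()//255,h.min((0,1)),h.max((0,1)))
    p=[onz("top",*q[0],z) for q in h]
    p=np.array(p,np.float32)[:,:2]
    print(cv2.minEnclosingCircle(p),cv2.minAreaRect(p))
for n,q,z in(("knob",(252,159.5),.12),("wiper",(236,147),.093)): print(n,onz("top",*q,z))
i=hsv[232,167];print(i,hsv[185,240],hsv[245,240])
```

```text
green 825 [195 131] [319 251]Traceback (most recent call last):
  File "<stdin>", line 17, in <module>
cv2.error: OpenCV(4.12.0) /io/opencv/modules/imgproc/src/shapedescr.cpp:201: error: (-215:Assertion failed) count >= 0 && (depth == CV_32F || depth == CV_32S) in function 'minEnclosingCircle'
```

View pics/crop0.png

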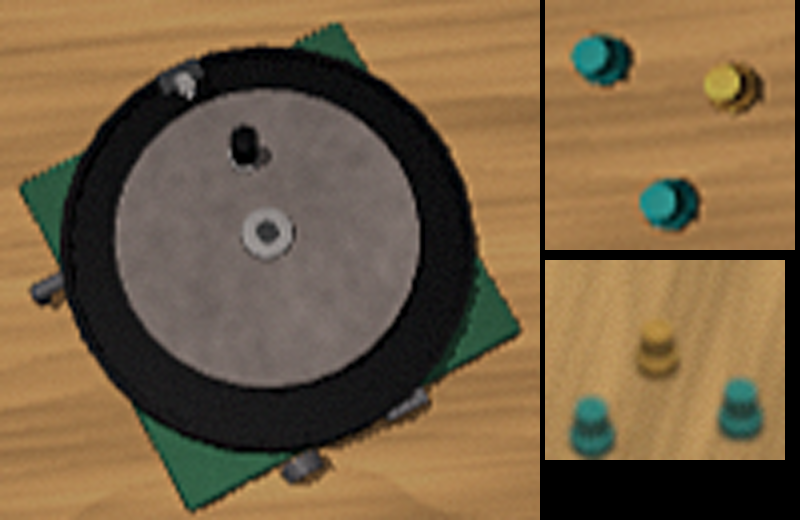

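The crop shows: wiper post at about (235.5,144.5) with its pointer toward the spindle ending near (237.5,149). The other dark lumps, (201,198), (265,241) and (292,226), are outside the pan. The knob is at (251,160), and the single brass marker at (166,232) beside two teal look-alikes. Now the numbers.

```bash
cat > loc.py <<'E'
from h import *
def hull(im,lo,hi,roi,z,name="top"):
    hsv=cv2.cvtColor(im,cv2.COLOR_BGR2HSV); y0,y1,x0,x1=roi; m=cv2.inRange(hsv[y0:y1,x0:x1],lo,hi)
    cs,_=cv2.findContours(m,0,1); k=np.vstack([q for q in cs if cv2.contourArea(q)>4])
    h=cv2.convexHull(k)+[x0,y0]
    return np.array([onz(name,*q[0],z)[:2] for q in h],np.float32)
E
python3 - <<'E'
from loc import *
im=cv2.imread("pics/top0.png")
g=hull(im,(65,90,30),(90,255,255),(120,260,185,330),.018)
c,s,a=cv2.minAreaRect(g); print("green",c,s,a)
w=hull(im,(0,0,80),(179,70,200),(147,222,219,296),.08)
e=cv2.fitEllipse(w); print("wheel",e)
c=np.array(e[0])
b=hull(im,(22,110,90),(34,255,255),(222,242,158,178),.03); print("brass",cv2.minEnclosingCircle(b),len(b))
hsv=cv2.cvtColor(im,cv2.COLOR_BGR2HSV); print(hsv[228:238,160:176,0]); print(hsv[228:238,160:176,2])
for n,q,z in(("nut",(190+267/4,125+233/4),.09),("knobtop",(190+242/4,125+137/4),.12),("wiperpost",(190+182/4,125+76/4),.093),("tip",(190+193/4,125+97/4),.093)):
    p=onz("top",*q,z)[:2]; d=p-c; print(n,p,np.hypot(*d),np.degrees(np.arctan2(d[1],d[0])))
t=r.read_state(); print(R.from_quat(t["eef_rot"]).as_matrix().round(3))
E
```

```text
green (0.5766459107398987, -0.05844779312610626) (0.25642964243888855, 0.2559550106525421) 23.34772300720215
wheel ((0.5779749155044556, -0.05804520100355148), (0.19744212925434113, 0.19869403541088104), 86.81515502929688)
brass ((0.4814817011356354, 0.19547255337238312), 0.009593467228114605) 9
[[16 16 15 18 19 20 22 23 16 17 16 16 16 16 16 16]
 [16 15 18 22 22 22 23 24 20 16 18 17 16 16 16 16]
 [15 16 22 23 23 23 22 23 24  8 18 19 15 15 15 16]
 [15 17 26 23 23 23 23 24 26  7 18 17 17 15 16 15]
 [15 17 26 24 24 24 24 24 24 13 17 17 14 15 16 16]
 [16 16 23 25 25 25 25 24 20 16 17 16 17 16 16 15]
 [16 15 17 24 23 23 23 25  8 17 17 18 15 15 16 16]
 [16 16 16 17 20 19 16 15 17 17 17 15 16 15 16 16]
 [16 15 15 16 18 17 17 21 18 17 16 16 16 16 16 16]
 [16 15 15 15 15 16 16 20 15 15 16 16 16 16 16 16]]
[[164 164 168 173 172 176 165 128  98 117 137 136 178 172 168 171]
 [162 164 168 181 182 183 186 184 110  89 108  73 141 174 166 162]
 [164 164 181 182 183 180 184 188 173  24  75  81  57 144 166 153]
 [159 162 185 181 178 184 184 190 188  23  61  79  38  90 165 159]
 [154 159 185 185 183 179 183 192 170  30  63  81  46  90 172 160]
 [150 152 173 186 184 186 191 180 102  35  81 102  45  94 173 164]
 [155 155 155 163 169 169 154 118  16  71 120  86  48  86 167 158]
 [157 156 149 126 149 122  96  70  94 119 117  57 117 123 157 152]
 [150 152 154 140 131 116 109 135 110  84  66 127 166 161 160 159]
 [152 158 157 156 140 153 145 145 107 113 130 173 171 171 168 170]]
nut [ 0.57541713 -0.05877444] 0.002659712216397906 -164.08681349612888
knobtop [ 0.63159529 -0.04793635] 0.05456494280209298 10.676454711569017
wiperpost [ 0.68582671 -0.0127912 ] 0.11696124833557443 22.762643030993484
tip [ 0.67065052 -0.01882495] 0.10063297355113807 22.938049027490443
[[-0.921  0.389 -0.   ]
 [ 0.389  0.921 -0.001]
 [-0.    -0.001 -1.   ]]
```

```bash
cat > plan.py <<'E'
from h import *
C=np.array([.5765,-.0583]); PHI=np.radians(23.2)
def pol(rad,deg): return C+rad*np.array([np.cos(np.radians(deg)),np.sin(np.radians(deg))])
def st():
    s=r.read_state(); m=R.from_quat(s["eef_rot"]).as_matrix(); yaw=np.degrees(np.arctan2(m[1,1],m[0,1])) # angle of tool y
    d=s["ee_pos"][:2]-C; a=np.arctan2(d[1],d[0]); f=s["ft_force"]
    print("t %.2f p %s yaw %.1f | rad %.4f ang %.2f | F %s Ftan %.2f Frad %.2f w %.4f g %.1f"%(s["time"],s["ee_pos"].round(4),yaw,np.hypot(*d),np.degrees(a),f.round(2),-f[0]*np.sin(a)+f[1]*np.cos(a),f[0]*np.cos(a)+f[1]*np.sin(a),s["width"],s["grip_force"]))
    return s,m
def rows(pts,start,m,dyaw=0):
    "pts: world points; dyaw: world turn, deg, spread over rows"
    out=[];p=np.array(start,float);m=m.copy();k=dyaw/len(pts)
    for q in pts:
        d=m.T@(np.array(q)-p)*100; d=d.round(2); out.append([*d,round(-k,2)]); p=p+m@(d/100); m=R.from_euler("z",k,degrees=True).as_matrix()@m
    for i in range(0,len(out),12): print("ROWS",", ".join(f"{v:g}" for w in out[i:i+12] for v in w))
def line(a,b,n): return [np.array(a)+(np.array(b)-a)*(i+1)/n for i in range(n)]
def arc(s,m,a0,a1,n,rad,z): 
    rows([[*pol(rad,a0+(a1-a0)*(i+1)/n),z] for i in range(n)],[*pol(rad,a0),z],m)
E
python3 - <<'E'
from plan import *
s,m=st(); k=pol(.055,10.7)
rows(line(s["ee_pos"],[*k,.18],24),s["ee_pos"],m,-134)
E
```

```text
t 0.10 p [0.2432 0.5754 0.2219] yaw 67.1 | rad 0.7160 ang 117.74 | F [ 0.12 -0.49  0.49] Ftan 0.12 Frad -0.49 w 0.0870 g 0.0
ROWS -2.5, -1.76, 0.18, 5.58, -2.66, -1.52, 0.17, 5.58, -2.79, -1.25, 0.18, 5.58, -2.9, -0.97, 0.18, 5.58, -2.98, -0.68, 0.17, 5.58, -3.03, -0.39, 0.18, 5.58, -3.06, -0.09, 0.17, 5.58, -3.05, 0.2, 0.17, 5.58, -3.02, 0.51, 0.18, 5.58, -2.95, 0.79, 0.17, 5.58, -2.87, 1.07, 0.18, 5.58, -2.74, 1.35, 0.17, 5.58
ROWS -2.6, 1.61, 0.17, 5.58, -2.43, 1.86, 0.17, 5.58, -2.24, 2.08, 0.18, 5.58, -2.03, 2.29, 0.17, 5.58, -1.79, 2.48, 0.17, 5.58, -1.54, 2.64, 0.17, 5.58, -1.28, 2.78, 0.17, 5.58, -1.01, 2.89, 0.17, 5.58, -0.72, 2.97, 0.17, 5.58, -0.42, 3.03, 0.17, 5.58, -0.13, 3.06, 0.17, 5.58, 0.17, 3.05, 0.18, 5.58
```

>>> arm_command(moves=[-2.5, -1.76, 0.18, 5.58, -2.66, -1.52, 0.17, 5.58, -2.79, -1.25, 0.18, 5.58, -2.9, -0.97, 0.18, 5.58, -2.98, -0.68, 0.17, 5.58, -3.03, -0.39, 0.18, 5.58, -3.06, -0.09, 0.17, 5.58, -3.05, 0.2, 0.17, 5.58, -3.02, 0.51, 0.18, 5.58, -2.95, 0.79, 0.17, 5.58, -2.87, 1.07, 0.18, 5.58, -2.74, 1.35, 0.17, 5.58], fingers=50)

```text
time: 1.1
ee_pos: [0.4374, 0.2625, 0.2013]
eef_rot: [0.708, 0.706, -0.0, -0.0]
ft_force: [0.9, 0.7, -0.5]
width: 0.0437
grip_force: 0.0
```

>>> arm_command(moves=[-2.6, 1.61, 0.17, 5.58, -2.43, 1.86, 0.17, 5.58, -2.24, 2.08, 0.18, 5.58, -2.03, 2.29, 0.17, 5.58, -1.79, 2.48, 0.17, 5.58, -1.54, 2.64, 0.17, 5.58, -1.28, 2.78, 0.17, 5.58, -1.01, 2.89, 0.17, 5.58, -0.72, 2.97, 0.17, 5.58, -0.42, 3.03, 0.17, 5.58, -0.13, 3.06, 0.17, 5.58, 0.17, 3.05, 0.18, 5.58])

```text
time: 2.1
ee_pos: [0.6315, -0.0487, 0.1805]
eef_rot: [0.98, 0.199, -0.0, -0.0]
ft_force: [0.8, 0.7, 0.8]
width: 0.0438
grip_force: 0.0
```

Run:
```python
from plan import *
s,m=st(); print(s["joint_positions"].round(2)); k=pol(.055,10.7)
im=r.camera("side"); cv2.imwrite("pics/side1.png",cv2.resize(im[130:290,150:350],None,fx=3,fy=3,interpolation=2)[:,:,::-1])
rows(line(s["ee_pos"],[*k,.09],8),s["ee_pos"],m,-67-np.degrees(np.arctan2(m[1,1],m[0,1])))
```

```text
t 2.10 p [ 0.6315 -0.0487  0.1805] yaw -67.1 | rad 0.0559 ang 9.94 | F [0.81 0.68 0.76] Ftan 0.53 Frad 0.91 w 0.0438 g 0.0
[-0.46  0.42  0.61  1.52 -0.25  1.28 -0.98]
ROWS -0.01, -0.01, 1.13, -0.01, -0.01, -0.01, 1.13, -0.01, -0, -0.01, 1.13, -0.01, -0.01, -0.01, 1.14, -0.01, -0.01, -0.02, 1.13, -0.01, -0.01, -0.01, 1.13, -0.01, -0.01, -0.01, 1.13, -0.01, -0.01, -0.01, 1.13, -0.01
```

View pics/side1.png

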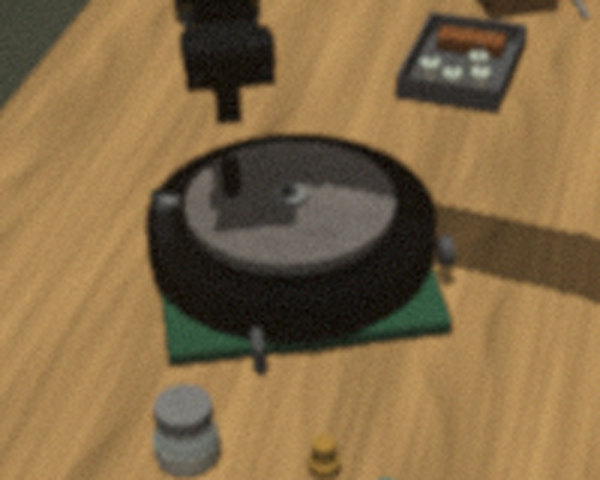

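The gripper hangs directly over the knob (fingers at crop (228,110), knob at (230,170)), and the wiper is at crop left (165,200). I'll descend and grip.

>>> arm_command(moves=[0, -0.02, 1.2, 0, -0.01, -0.02, 1.2, 0, -0.01, -0.02, 1.2, 0, -0.01, -0.01, 1.2, 0, -0.01, -0.01, 1.2, 0, -0.01, -0.01, 1.2, 0, -0.01, -0.01, 1.0, 0, 0, 0, 0.8, 0, 0, 0, 0, 0, 0, 0, 0, 0], squeeze=25)

```text
time: 2.98
ee_pos: [0.63, -0.0468, 0.0907]
eef_rot: [0.98, 0.201, -0.0, -0.0]
ft_force: [-0.3, 1.4, 0.3]
width: 0.0434
grip_force: 0.0
```

>>> arm_command(moves=[0, 0, 0, 0, 0, 0, 0, 0, 0, 0, 0, 0, 0, 0, 0, 0, 0, 0, 0, 0, 0, 0, 0, 0, 0, 0, 0, 0, 0, 0, 0, 0], fingers=0)

```text
time: 3.65
ee_pos: [0.6304, -0.0469, 0.0912]
eef_rot: [0.98, 0.201, 0.0, 0.0]
ft_force: [1.1, -0.1, 2.1]
width: 0.0174
grip_force: 25.0
```

Run:
```python
from plan import *
s,m=st()
for a in range(10,306,24): print(a,end=" "); arc(s,m,a+.7,a+24.7,12,.055,.09)
```

```text
t 3.65 p [ 0.6304 -0.0469  0.0912] yaw -66.8 | rad 0.0551 ang 11.96 | F [ 1.09 -0.11  2.06] Ftan -0.33 Frad 1.05 w 0.0174 g 25.0
10 ROWS 0.04, -0.19, -0, -0, 0.03, -0.19, -0, -0, 0.02, -0.19, -0, -0, 0.02, -0.19, -0, -0, 0.01, -0.19, -0, -0, 0.01, -0.19, -0, -0, -0, -0.19, -0, -0, -0.01, -0.2, -0, -0, -0.02, -0.19, -0, -0, -0.02, -0.19, -0, -0, -0.03, -0.19, -0, -0, -0.03, -0.19, -0, -0
34 ROWS -0.04, -0.19, -0, -0, -0.05, -0.18, -0, -0, -0.05, -0.19, -0, -0, -0.07, -0.18, -0, -0, -0.06, -0.18, -0, -0, -0.08, -0.18, -0, -0, -0.08, -0.17, -0, -0, -0.08, -0.17, -0, -0, -0.09, -0.17, -0, -0, -0.1, -0.17, -0, -0, -0.1, -0.16, -0, -0, -0.11, -0.16, -0, -0
58 ROWS -0.11, -0.15, -0, -0, -0.12, -0.15, -0, -0, -0.13, -0.15, -0, -0, -0.13, -0.14, -0, -0, -0.13, -0.14, -0, -0, -0.14, -0.13, -0, -0, -0.15, -0.13, -0, -0, -0.14, -0.12, -0, -0, -0.16, -0.12, -0, -0, -0.15, -0.11, -0, -0, -0.16, -0.1, -0, -0, -0.17, -0.1, -0, -0
82 ROWS -0.17, -0.09, -0, -0, -0.17, -0.09, -0, -0, -0.17, -0.09, -0, -0, -0.18, -0.07, -0, -0, -0.18, -0.07, -0, -0, -0.18, -0.07, -0, -0, -0.18, -0.05, -0, -0, -0.18, -0.
[... 1599 characters left out ...]
14, 0.13, 0, -0, 0.15, 0.12, 0, -0, 0.15, 0.12, 0, -0, 0.16, 0.11, 0, -0, 0.16, 0.1, 0, -0, 0.16, 0.1, 0, -0, 0.17, 0.1, 0, -0, 0.17, 0.09, 0, -0, 0.18, 0.08, 0, -0, 0.17, 0.08, 0, -0, 0.18, 0.07, 0, -0, 0.18, 0.06, 0, -0
274 ROWS 0.18, 0.06, 0, -0, 0.19, 0.05, 0, -0, 0.18, 0.04, 0, -0, 0.19, 0.04, 0, -0, 0.19, 0.03, 0, -0, 0.19, 0.03, 0, -0, 0.19, 0.02, 0, -0, 0.2, 0.01, 0, -0, 0.19, 0, 0, -0, 0.19, 0, 0, -0, 0.19, -0.01, 0, -0, 0.19, -0.01, 0, -0
298 ROWS 0.19, -0.02, 0, -0, 0.19, -0.03, 0, -0, 0.19, -0.04, 0, -0, 0.19, -0.04, 0, -0, 0.18, -0.05, 0, -0, 0.19, -0.05, 0, -0, 0.18, -0.06, 0, -0, 0.18, -0.07, 0, -0, 0.18, -0.07, 0, -0, 0.17, -0.08, 0, -0, 0.17, -0.09, 0, -0, 0.17, -0.09, 0, -0
```

>>> arm_command(moves=[0.03, -0.19, 0, 0, 0.03, -0.19, 0, 0, 0.02, -0.19, 0, 0, 0.01, -0.19, 0, 0, 0.01, -0.19, 0, 0, 0, -0.19, 0, 0, -0.01, -0.19, 0, 0, -0.01, -0.19, 0, 0, -0.02, -0.19, 0, 0, -0.03, -0.19, 0, 0, -0.03, -0.19, 0, 0, -0.04, -0.19, 0, 0])

```text
time: 4.65
ee_pos: [0.6211, -0.0255, 0.0912]
eef_rot: [0.98, 0.201, 0.0, -0.0]
ft_force: [3.4, 1.9, 6.1]
width: 0.0172
grip_force: 25.0
```

>>> arm_command(moves=[-0.05, -0.19, 0, 0, -0.05, -0.18, 0, 0, -0.06, -0.18, 0, 0, -0.06, -0.18, 0, 0, -0.07, -0.18, 0, 0, -0.08, -0.17, 0, 0, -0.08, -0.17, 0, 0, -0.09, -0.17, 0, 0, -0.1, -0.17, 0, 0, -0.1, -0.16, 0, 0, -0.11, -0.16, 0, 0, -0.11, -0.15, 0, 0])

```text
time: 5.65
ee_pos: [0.604, -0.0099, 0.0912]
eef_rot: [0.98, 0.201, 0.0, -0.0]
ft_force: [2.5, 2.2, 6.1]
width: 0.0171
grip_force: 25.0
```

Run:
```python
from plan import *
s,m=st()
```

```text
t 5.65 p [ 0.604  -0.0099  0.0912] yaw -66.8 | rad 0.0557 ang 60.41 | F [2.53 2.24 6.11] Ftan -1.09 Frad 3.19 w 0.0171 g 25.0
```

>>> arm_command(moves=[-0.12, -0.15, 0, 0, -0.13, -0.15, 0, 0, -0.13, -0.14, 0, 0, -0.13, -0.14, 0, 0, -0.14, -0.13, 0, 0, -0.15, -0.13, 0, 0, -0.14, -0.12, 0, 0, -0.16, -0.12, 0, 0, -0.15, -0.11, 0, 0, -0.16, -0.1, 0, 0, -0.17, -0.1, 0, 0, -0.17, -0.09, 0, 0])

```text
time: 6.65
ee_pos: [0.5819, -0.0027, 0.0911]
eef_rot: [0.98, 0.201, 0.0, -0.001]
ft_force: [1.9, 3.6, 7.5]
width: 0.0176
grip_force: 25.0
```

>>> arm_command(moves=[-0.17, -0.09, 0, 0, -0.17, -0.09, 0, 0, -0.18, -0.07, 0, 0, -0.18, -0.07, 0, 0, -0.18, -0.07, 0, 0, -0.18, -0.05, 0, 0, -0.18, -0.06, 0, 0, -0.19, -0.04, 0, 0, -0.19, -0.04, 0, 0, -0.19, -0.03, 0, 0, -0.19, -0.02, 0, 0, -0.19, -0.02, 0, 0])

```text
time: 7.65
ee_pos: [0.5588, -0.0054, 0.0911]
eef_rot: [0.98, 0.201, -0.0, -0.001]
ft_force: [-0.6, 3.5, 7.8]
width: 0.0173
grip_force: 25.0
```

Run:
```python
from plan import *
s,m=st()
```

```text
t 7.65 p [ 0.5588 -0.0054  0.0911] yaw -66.8 | rad 0.0558 ang 108.44 | F [-0.62  3.5   7.78] Ftan -0.52 Frad 3.51 w 0.0173 g 25.0
```

Run:
```python
from plan import *
from scipy.optimize import least_squares as L
P=np.array([(0.6304,-.0469),(0.6211,-.0255),(0.604,-.0099),(0.5819,-.0027),(0.5588,-.0054)])
for f in (lambda x:np.hypot(*(P-x[:2]).T)-x[2], lambda x:np.hypot(*(P-x[:2]).T)-.055):
    print(L(f,[.577,-.058,.055]).x.round(4))
```

```text
[ 0.5764 -0.0575  0.055 ]
[ 0.5764 -0.0575  0.055 ]
```

>>> arm_command(moves=[-0.19, -0.01, 0, 0, -0.19, 0, 0, 0, -0.2, 0, 0, 0, -0.19, 0.01, 0, 0, -0.19, 0.02, 0, 0, -0.19, 0.02, 0, 0, -0.19, 0.03, 0, 0, -0.19, 0.04, 0, 0, -0.19, 0.04, 0, 0, -0.18, 0.05, 0, 0, -0.19, 0.06, 0, 0, -0.18, 0.06, 0, 0])

```text
time: 8.65
ee_pos: [0.5389, -0.0173, 0.0911]
eef_rot: [0.98, 0.201, -0.001, -0.001]
ft_force: [-1.8, 4.4, 9.9]
width: 0.0172
grip_force: 25.0
```

Run:
```python
from plan import *
s,m=st()
```

```text
t 8.65 p [ 0.5389 -0.0173  0.0911] yaw -66.8 | rad 0.0556 ang 132.56 | F [-1.84  4.42  9.86] Ftan -1.64 Frad 4.50 w 0.0172 g 25.0
```

>>> arm_command(moves=[-0.18, 0.06, -0.02, 0, -0.18, 0.07, -0.02, 0, -0.18, 0.08, -0.02, 0, -0.17, 0.08, -0.02, 0, -0.17, 0.09, 0, 0, -0.17, 0.09, 0, 0, -0.16, 0.1, 0, 0, -0.16, 0.11, 0, 0, -0.16, 0.11, 0, 0, -0.15, 0.12, 0, 0, -0.15, 0.12, 0, 0, -0.14, 0.13, 0, 0])

```text
time: 9.65
ee_pos: [0.5254, -0.0373, 0.0913]
eef_rot: [0.98, 0.201, -0.001, -0.0]
ft_force: [-3.6, 2.8, -1.1]
width: 0.0172
grip_force: 25.0
```

```bash
sed -i 's/C=np.array(\[.5765,-.0583\])/C=np.array([.5764,-.0575])/' plan.py
python3 - <<'E'
from plan import *
s,m=st()
E
```

```text
t 9.65 p [ 0.5254 -0.0373  0.0913] yaw -66.8 | rad 0.0549 ang 158.39 | F [-3.61  2.83 -1.11] Ftan -1.30 Frad 4.40 w 0.0172 g 25.0
```

>>> arm_command(moves=[-0.14, 0.13, 0, 0, -0.13, 0.14, 0, 0, -0.13, 0.15, 0, 0, -0.11, 0.15, 0, 0, -0.11, 0.15, 0, 0, -0.1, 0.16, 0, 0, -0.09, 0.16, 0, 0, -0.09, 0.17, 0, 0, -0.09, 0.17, 0, 0, -0.08, 0.17, 0, 0, -0.08, 0.18, 0, 0, -0.07, 0.17, 0, 0])

```text
time: 10.65
ee_pos: [0.5216, -0.06, 0.0913]
eef_rot: [0.98, 0.201, -0.001, 0.0]
ft_force: [-5.3, 1.3, -4.0]
width: 0.0171
grip_force: 25.0
```

>>> arm_command(moves=[-0.06, 0.18, 0, 0, -0.06, 0.18, 0, 0, -0.05, 0.18, 0, 0, -0.04, 0.19, 0, 0, -0.04, 0.19, 0, 0, -0.03, 0.19, 0, 0, -0.02, 0.19, 0, 0, -0.01, 0.19, 0, 0, -0.01, 0.19, 0, 0, 0, 0.19, 0, 0, 0.01, 0.19, 0, 0, 0.01, 0.19, 0, 0])

```text
time: 11.65
ee_pos: [0.5276, -0.0826, 0.0913]
eef_rot: [0.98, 0.2, -0.001, 0.0]
ft_force: [-4.6, -1.5, -5.1]
width: 0.0175
grip_force: 25.0
```

Run:
```python
from plan import *
s,m=st()
```

```text
t 11.65 p [ 0.5276 -0.0826  0.0913] yaw -66.9 | rad 0.0549 ang -152.75 | F [-4.64 -1.47 -5.07] Ftan -0.81 Frad 4.80 w 0.0175 g 25.0
```

>>> arm_command(moves=[0.05, 0.19, 0.01, 0, 0.04, 0.19, 0.01, 0, 0.03, 0.18, 0, 0, 0.04, 0.19, 0, 0, 0.05, 0.19, 0, 0, 0.06, 0.18, 0, 0, 0.06, 0.18, 0, 0, 0.06, 0.18, 0, 0, 0.08, 0.18, 0, 0, 0.08, 0.17, 0, 0, 0.09, 0.18, 0, 0, 0.09, 0.17, 0, 0])

```text
time: 12.65
ee_pos: [0.543, -0.1009, 0.0913]
eef_rot: [0.98, 0.2, -0.001, 0.001]
ft_force: [-4.5, -3.8, -5.1]
width: 0.0173
grip_force: 25.0
```

>>> arm_command(moves=[0.1, 0.16, 0, 0, 0.11, 0.16, 0, 0, 0.11, 0.16, 0, 0, 0.11, 0.15, 0, 0, 0.12, 0.15, 0, 0, 0.13, 0.15, 0, 0, 0.13, 0.14, 0, 0, 0.13, 0.14, 0, 0, 0.14, 0.13, 0, 0, 0.14, 0.13, 0, 0, 0.15, 0.12, 0, 0, 0.15, 0.12, 0, 0])

```text
time: 13.65
ee_pos: [0.5642, -0.1109, 0.0913]
eef_rot: [0.98, 0.2, -0.0, 0.002]
ft_force: [-1.9, -5.1, -5.6]
width: 0.0174
grip_force: 25.0
```

Run:
```python
from plan import *
s,m=st()
```

```text
t 13.65 p [ 0.5642 -0.1109  0.0913] yaw -66.9 | rad 0.0548 ang -102.87 | F [-1.92 -5.13 -5.59] Ftan -0.72 Frad 5.43 w 0.0174 g 25.0
```

>>> arm_command(moves=[0.18, 0.08, 0.01, 0, 0.16, 0.1, 0.01, 0, 0.16, 0.1, 0.01, 0, 0.17, 0.1, 0, 0, 0.17, 0.09, 0, 0, 0.18, 0.08, 0, 0])

```text
time: 14.15
ee_pos: [0.5761, -0.1123, 0.0913]
eef_rot: [0.98, 0.2, 0.0, 0.002]
ft_force: [-1.4, -5.9, -5.5]
width: 0.0173
grip_force: 25.0
```

>>> arm_command(moves=[0.17, 0.08, 0, 0, 0.18, 0.07, 0, 0, 0.18, 0.06, 0, 0, 0.18, 0.06, 0, 0, 0.19, 0.05, 0, 0, 0.18, 0.04, 0, 0])

```text
time: 14.65
ee_pos: [0.5878, -0.1111, 0.0913]
eef_rot: [0.98, 0.2, 0.0, 0.002]
ft_force: [0.3, -5.5, -5.9]
width: 0.0175
grip_force: 25.0
```

Run:
```python
from plan import *
s,m=st()
```

```text
t 14.65 p [ 0.5878 -0.1111  0.0913] yaw -66.9 | rad 0.0548 ang -78.01 | F [ 0.29 -5.46 -5.87] Ftan -0.85 Frad 5.40 w 0.0175 g 25.0
```

>>> arm_command(moves=[0.19, 0.04, 0.01, 0, 0.19, 0.03, 0.01, 0, 0.19, 0.03, 0, 0, 0.19, 0.01, 0, 0, 0.2, 0.01, 0, 0, 0.19, 0, 0, 0])

```text
time: 15.15
ee_pos: [0.5992, -0.1074, 0.0913]
eef_rot: [0.98, 0.2, 0.001, 0.002]
ft_force: [1.9, -4.8, -4.9]
width: 0.0171
grip_force: 25.0
```

>>> arm_command(moves=[0.19, -0.01, 0, 0, 0.19, -0.01, 0, 0, 0.19, -0.02, 0, 0, 0.19, -0.03, 0, 0, 0.19, -0.04, 0, 0, 0.19, -0.04, 0, 0])

```text
time: 15.65
ee_pos: [0.608, -0.1024, 0.0913]
eef_rot: [0.98, 0.2, -0.0, 0.002]
ft_force: [-5.6, -8.4, -1.0]
width: 0.0175
grip_force: 25.0
```

Run:
```python
from plan import *
s,m=st()
arc(s,m,306,342,18,.055,.09)
```

```text
t 15.65 p [ 0.608  -0.1024  0.0913] yaw -67.0 | rad 0.0549 ang -54.89 | F [-5.57 -8.43 -1.05] Ftan -9.40 Frad 3.69 w 0.0175 g 25.0
ROWS 0.19, -0.05, -0, -0, 0.18, -0.05, -0, -0, 0.18, -0.06, -0, -0, 0.18, -0.06, -0, -0, 0.18, -0.08, -0, -0, 0.18, -0.07, -0, -0, 0.17, -0.09, -0, -0, 0.17, -0.09, -0, -0, 0.17, -0.09, -0, -0, 0.16, -0.11, -0.01, -0, 0.16, -0.1, 0, -0, 0.15, -0.12, 0, -0
ROWS 0.15, -0.11, 0, -0, 0.15, -0.13, 0, -0, 0.14, -0.13, 0, -0, 0.14, -0.13, 0, -0, 0.14, -0.14, -0, -0, 0.12, -0.14, -0, -0
```

Found it: drag jumps to 9.4 N at about 305°. Now finer steps.

>>> arm_command(moves=[0.09, -0.02, 0, 0, 0.09, -0.02, 0, 0, 0.09, -0.03, 0, 0, 0.09, -0.03, 0, 0])

```text
time: 15.98
ee_pos: [0.6105, -0.1006, 0.0913]
eef_rot: [0.98, 0.199, -0.001, 0.002]
ft_force: [-6.0, -8.3, -1.1]
width: 0.0172
grip_force: 25.0
```

>>> arm_command(moves=[0.09, -0.03, 0, 0, 0.09, -0.03, 0, 0, 0.09, -0.03, 0, 0, 0.09, -0.03, 0, 0])

```text
time: 16.32
ee_pos: [0.6137, -0.0979, 0.0913]
eef_rot: [0.98, 0.2, -0.0, 0.002]
ft_force: [-4.3, -7.0, -2.1]
width: 0.0174
grip_force: 25.0
```

>>> arm_command(moves=[0.09, -0.04, 0, 0, 0.09, -0.04, 0, 0, 0.09, -0.04, 0, 0, 0.09, -0.04, 0, 0])

```text
time: 16.65
ee_pos: [0.6165, -0.0951, 0.0913]
eef_rot: [0.98, 0.199, -0.0, 0.002]
ft_force: [-4.6, -8.3, -1.9]
width: 0.0171
grip_force: 25.0
```

>>> arm_command(moves=[0.09, -0.04, 0, 0, 0.08, -0.04, 0, 0, 0.08, -0.05, 0, 0, 0.08, -0.05, 0, 0])

```text
time: 16.98
ee_pos: [0.619, -0.0922, 0.0913]
eef_rot: [0.98, 0.199, -0.0, 0.002]
ft_force: [-3.0, -8.9, -2.7]
width: 0.0172
grip_force: 25.0
```

>>> arm_command(moves=[0.08, -0.05, 0, 0, 0.08, -0.05, 0, 0, 0.08, -0.05, 0, 0, 0.08, -0.05, 0, 0])

```text
time: 17.32
ee_pos: [0.6215, -0.0888, 0.0914]
eef_rot: [0.98, 0.2, 0.0, 0.002]
ft_force: [0.4, -6.3, -4.1]
width: 0.0175
grip_force: 25.0
```

Run:
```python
from plan import *
s,m=st()
```

```text
t 17.32 p [ 0.6215 -0.0888  0.0914] yaw -67.0 | rad 0.0549 ang -34.78 | F [ 0.4  -6.25 -4.14] Ftan -4.91 Frad 3.89 w 0.0175 g 25.0
```

>>> arm_command(moves=[0.08, -0.06, 0, 0, 0.07, -0.06, 0, 0])

```text
time: 17.48
ee_pos: [0.623, -0.0866, 0.0914]
eef_rot: [0.98, 0.2, 0.001, 0.002]
ft_force: [2.4, -6.4, -6.0]
width: 0.0177
grip_force: 25.0
```

>>> arm_command(moves=[0.07, -0.06, 0, 0, 0.07, -0.06, 0, 0])

```text
time: 17.65
ee_pos: [0.6241, -0.0847, 0.0914]
eef_rot: [0.98, 0.2, 0.001, 0.002]
ft_force: [3.6, -5.6, -7.3]
width: 0.0173
grip_force: 25.0
```

>>> arm_command(moves=[0.07, -0.06, 0, 0, 0.07, -0.06, 0, 0, 0.07, -0.07, 0, 0, 0.07, -0.07, 0, 0])

```text
time: 17.98
ee_pos: [0.6263, -0.0804, 0.0914]
eef_rot: [0.98, 0.2, 0.002, 0.002]
ft_force: [6.2, -4.9, -8.6]
width: 0.0176
grip_force: 25.0
```

```bash
cat > ft.py <<'E'
from plan import *
def ft(*L):
    for x,y,fx,fy in L:
        a=np.arctan2(y-C[1],x-C[0]); print("ang %.1f Ftan %.1f"%(np.degrees(a),-fx*np.sin(a)+fy*np.cos(a)))
E
python3 - <<'E'
from plan import *
s,m=st(); 
arc(s,m,334,294,20,.055,.09)
E
```

```text
t 17.98 p [ 0.6263 -0.0804  0.0914] yaw -66.9 | rad 0.0549 ang -24.65 | F [ 6.24 -4.93 -8.59] Ftan -1.88 Frad 7.72 w 0.0176 g 25.0
ROWS -0.15, 0.12, 0, -0, -0.15, 0.12, 0, -0, -0.15, 0.11, 0, -0, -0.16, 0.11, 0, -0, -0.17, 0.1, 0, -0, -0.16, 0.1, 0, -0, -0.17, 0.09, 0, -0, -0.18, 0.08, 0, -0, -0.17, 0.08, 0, -0, -0.18, 0.07, -0, -0, -0.18, 0.07, -0, -0, -0.18, 0.05, -0, -0
ROWS -0.19, 0.06, -0, -0, -0.18, 0.04, -0, -0, -0.19, 0.04, -0, -0, -0.19, 0.04, -0, -0, -0.19, 0.02, -0, -0, -0.19, 0.02, -0, -0, -0.19, 0.02, -0, -0, -0.19, 0, -0, -0
```

>>> arm_command(moves=[-0.16, 0.1, 0.02, 0, -0.16, 0.1, 0.02, 0, -0.16, 0.11, 0, 0])

```text
time: 18.23
ee_pos: [0.6245, -0.0839, 0.0914]
eef_rot: [0.98, 0.201, 0.003, 0.002]
ft_force: [12.7, -0.3, -10.9]
width: 0.0173
grip_force: 25.0
```

>>> arm_command(moves=[-0.08, 0.06, 0, 0, -0.08, 0.06, 0, 0, -0.08, 0.05, 0, 0, -0.08, 0.05, 0, 0])

```text
time: 18.57
ee_pos: [0.623, -0.0865, 0.0914]
eef_rot: [0.98, 0.201, 0.004, 0.002]
ft_force: [14.1, -0.4, -12.4]
width: 0.0176
grip_force: 25.0
```

>>> arm_command(moves=[-0.08, 0.05, 0, 0, -0.08, 0.05, 0, 0, -0.08, 0.05, 0, 0, -0.08, 0.05, 0, 0])

```text
time: 18.9
ee_pos: [0.6212, -0.089, 0.0915]
eef_rot: [0.979, 0.202, 0.004, 0.001]
ft_force: [16.0, 0.9, -14.2]
width: 0.017
grip_force: 25.0
```

>>> arm_command(moves=[-0.08, 0.04, 0, 0, -0.08, 0.04, 0, 0, -0.09, 0.04, 0, 0, -0.09, 0.04, 0, 0])

```text
time: 19.23
ee_pos: [0.6185, -0.0925, 0.0915]
eef_rot: [0.98, 0.201, 0.004, 0.002]
ft_force: [16.0, -1.5, -12.6]
width: 0.0174
grip_force: 25.0
```

>>> arm_command(moves=[-0.09, 0.04, 0, 0, -0.09, 0.04, 0, 0, -0.09, 0.03, 0, 0, -0.09, 0.03, 0, 0])

```text
time: 19.57
ee_pos: [0.6156, -0.0957, 0.0914]
eef_rot: [0.98, 0.201, 0.004, 0.002]
ft_force: [14.8, -2.3, -12.7]
width: 0.0174
grip_force: 25.0
```

>>> arm_command(moves=[-0.09, 0.03, 0, 0, -0.09, 0.03, 0, 0, -0.09, 0.03, 0, 0, -0.09, 0.02, 0, 0])

```text
time: 19.9
ee_pos: [0.6126, -0.0986, 0.0914]
eef_rot: [0.98, 0.201, 0.004, 0.002]
ft_force: [13.9, -3.6, -13.3]
width: 0.017
grip_force: 25.0
```

Run:
```python
from plan import *
s,m=st();
```

```text
t 19.90 p [ 0.6126 -0.0986  0.0914] yaw -66.8 | rad 0.0548 ang -48.60 | F [ 13.88  -3.59 -13.31] Ftan 8.04 Frad 11.87 w 0.0170 g 25.0
```

>>> arm_command(moves=[0.01, 0.03, 0.02, 0, 0.01, 0.03, 0.02, 0, 0, 0.02, 0, 0])

```text
time: 20.15
ee_pos: [0.6122, -0.0991, 0.0913]
eef_rot: [0.98, 0.201, 0.003, 0.002]
ft_force: [7.3, -1.8, -4.4]
width: 0.0175
grip_force: 25.0
```

Run:
```python
from plan import *
s,m=st();
```

```text
t 20.15 p [ 0.6122 -0.0991  0.0913] yaw -66.8 | rad 0.0549 ang -49.27 | F [ 7.31 -1.76 -4.41] Ftan 4.39 Frad 6.11 w 0.0175 g 25.0
```

>>> arm_command(moves=[0.01, 0.03, 0.01, 0, 0.01, 0.03, 0.01, 0, 0, 0.02, 0, 0])

```text
time: 20.4
ee_pos: [0.6122, -0.0991, 0.0913]
eef_rot: [0.98, 0.201, 0.002, 0.001]
ft_force: [6.2, -0.0, -0.1]
width: 0.0172
grip_force: 25.0
```

>>> arm_command(moves=[-0.09, 0.03, 0, 0, -0.09, 0.03, 0, 0, -0.09, 0.02, 0, 0, -0.09, 0.02, 0, 0])

```text
time: 20.73
ee_pos: [0.6098, -0.1011, 0.0913]
eef_rot: [0.98, 0.201, 0.003, 0.001]
ft_force: [8.4, 0.2, -2.1]
width: 0.0173
grip_force: 25.0
```

>>> arm_command(moves=[-0.09, 0.02, 0, 0, -0.09, 0.02, 0, 0])

```text
time: 20.9
ee_pos: [0.6077, -0.1026, 0.0913]
eef_rot: [0.98, 0.201, 0.002, 0.001]
ft_force: [6.5, 0.0, -0.3]
width: 0.0172
grip_force: 25.0
```

>>> arm_command(moves=[-0.09, 0.02, 0, 0, -0.09, 0.02, 0, 0])

```text
time: 21.07
ee_pos: [0.606, -0.1038, 0.0913]
eef_rot: [0.98, 0.201, 0.002, 0.001]
ft_force: [4.6, -0.8, 0.6]
width: 0.0172
grip_force: 25.0
```

>>> arm_command(moves=[-0.09, 0.02, 0, 0, -0.09, 0.02, 0, 0])

```text
time: 21.23
ee_pos: [0.6039, -0.1051, 0.0912]
eef_rot: [0.98, 0.201, 0.002, 0.001]
ft_force: [4.2, -1.7, 5.5]
width: 0.0172
grip_force: 25.0
```

>>> arm_command(moves=[-0.1, 0.01, 0, 0, -0.1, 0.01, 0, 0])

```text
time: 21.4
ee_pos: [0.6016, -0.1063, 0.0912]
eef_rot: [0.98, 0.201, 0.001, 0.001]
ft_force: [3.2, -3.0, 7.5]
width: 0.0172
grip_force: 25.0
```

Run:
```python
from plan import *
s,m=st();
```

```text
t 21.40 p [ 0.6016 -0.1063  0.0912] yaw -66.9 | rad 0.0549 ang -62.72 | F [ 3.23 -2.97  7.47] Ftan 1.51 Frad 4.12 w 0.0172 g 25.0
```

Run:
```python
from ft import *
print("fwd");ft((.5878,-.1111,.3,-5.5),(.5992,-.1074,1.9,-4.8),(.608,-.1024,-5.6,-8.4),(.6105,-.1006,-6,-8.3),(.6137,-.0979,-4.3,-7),(.6165,-.0951,-4.6,-8.3),(.619,-.0922,-3,-8.9),(.6215,-.0888,.4,-6.3),(.623,-.0866,2.4,-6.4),(.6241,-.0847,3.6,-5.6),(.6263,-.0804,6.2,-4.9))
print("back");ft((.6245,-.0839,12.7,-.3),(.623,-.0865,14.1,-.4),(.6212,-.089,16,.9),(.6185,-.0925,16,-1.5),(.6156,-.0957,14.8,-2.3),(.6126,-.0986,13.9,-3.6),(.6098,-.1011,8.4,.2),(.6077,-.1026,6.5,0),(.606,-.1038,4.6,-.8),(.6039,-.1051,4.2,-1.7),(.6016,-.1063,3.2,-3))
```

```text
fwd
ang -78.0 Ftan -0.9
ang -65.4 Ftan -0.3
ang -54.9 Ftan -9.4
ang -51.6 Ftan -9.9
ang -47.3 Ftan -7.9
ang -43.2 Ftan -9.2
ang -39.2 Ftan -8.8
ang -34.8 Ftan -4.9
ang -32.0 Ftan -4.2
ang -29.7 Ftan -3.1
ang -24.7 Ftan -1.9
back
ang -28.8 Ftan 5.8
ang -31.9 Ftan 7.1
ang -35.1 Ftan 9.9
ang -39.7 Ftan 9.1
ang -44.3 Ftan 8.7
ang -48.6 Ftan 8.1
ang -52.5 Ftan 6.8
ang -55.2 Ftan 5.3
ang -57.4 Ftan 3.4
ang -60.0 Ftan 2.8
ang -62.7 Ftan 1.5
```

>>> arm_command(moves=[0, 0.03, -0.02, 0, 0, 0.02, -0.01, 0, 0.1, -0.01, 0, 0, 0.1, -0.01, 0, 0])

```text
time: 21.73
ee_pos: [0.6027, -0.1057, 0.0912]
eef_rot: [0.98, 0.2, 0.0, 0.0]
ft_force: [-0.5, -2.4, 8.2]
width: 0.0174
grip_force: 25.0
```

>>> arm_command(moves=[0.1, -0.02, 0, 0, 0.09, -0.02, 0, 0])

```text
time: 21.9
ee_pos: [0.6039, -0.105, 0.0911]
eef_rot: [0.98, 0.2, -0.0, 0.0]
ft_force: [-2.9, -3.6, 9.5]
width: 0.0174
grip_force: 25.0
```

>>> arm_command(moves=[0.1, -0.02, 0, 0, 0.09, -0.02, 0, 0])

```text
time: 22.07
ee_pos: [0.6052, -0.1042, 0.0911]
eef_rot: [0.98, 0.2, -0.001, 0.001]
ft_force: [-3.9, -4.2, 9.2]
width: 0.017
grip_force: 25.0
```

>>> arm_command(moves=[0.1, -0.02, 0, 0, 0.09, -0.02, 0, 0])

```text
time: 22.23
ee_pos: [0.6065, -0.1034, 0.0911]
eef_rot: [0.98, 0.2, -0.001, 0.001]
ft_force: [-5.1, -5.0, 10.7]
width: 0.0172
grip_force: 25.0
```

>>> arm_command(moves=[0.09, -0.03, 0, 0, 0.09, -0.02, 0, 0])

```text
time: 22.4
ee_pos: [0.6078, -0.1026, 0.0911]
eef_rot: [0.98, 0.2, -0.001, 0.001]
ft_force: [-6.4, -5.4, 11.5]
width: 0.017
grip_force: 25.0
```

>>> arm_command(moves=[0.09, -0.03, 0, 0, 0.09, -0.03, 0, 0])

```text
time: 22.57
ee_pos: [0.6089, -0.1018, 0.0911]
eef_rot: [0.98, 0.2, -0.001, 0.001]
ft_force: [-6.8, -7.7, 12.4]
width: 0.0173
grip_force: 25.0
```

Run:
```python
from plan import *
s,m=st();
```

```text
t 22.57 p [ 0.6089 -0.1018  0.0911] yaw -67.0 | rad 0.0549 ang -53.69 | F [-6.81 -7.67 12.41] Ftan -10.03 Frad 2.15 w 0.0173 g 25.0
```

>>> arm_command(moves=[0.09, -0.02, -0.02, 0, 0.09, -0.03, -0.02, 0, 0.09, -0.03, -0.01, 0, 0.09, -0.03, 0, 0, 0.09, -0.03, 0, 0, 0.09, -0.03, 0, 0, 0.09, -0.03, 0, 0, 0.09, -0.04, 0, 0])

```text
time: 23.23
ee_pos: [0.6145, -0.097, 0.0912]
eef_rot: [0.98, 0.199, -0.001, 0.001]
ft_force: [-5.0, -7.9, 8.0]
width: 0.017
grip_force: 25.0
```

Run:
```python
from plan import *
s,m=st();
```

```text
t 23.23 p [ 0.6145 -0.097   0.0912] yaw -67.0 | rad 0.0549 ang -46.04 | F [-5.04 -7.86  8.05] Ftan -9.08 Frad 2.16 w 0.0170 g 25.0
```

>>> arm_command(moves=[0.09, -0.04, -0.02, 0, -0.04, 0.02, -0.02, 0, -0.04, 0.02, -0.01, 0, -0.02, 0.02, 0, 0, 0, 0, 0, 0, 0, 0, 0, 0])

```text
time: 23.73
ee_pos: [0.6155, -0.096, 0.0913]
eef_rot: [0.98, 0.2, -0.0, 0.001]
ft_force: [2.8, -5.6, -0.5]
width: 0.0174
grip_force: 25.0
```

Run:
```python
from plan import *
s,m=st();
```

```text
t 23.73 p [ 0.6155 -0.096   0.0913] yaw -66.9 | rad 0.0549 ang -44.58 | F [ 2.83 -5.62 -0.47] Ftan -2.02 Frad 5.96 w 0.0174 g 25.0
```

>>> arm_command(moves=[-0.01, 0.02, 0, 0, 0, 0.03, 0, 0, 0, 0, 0, 0])

```text
time: 23.98
ee_pos: [0.6155, -0.096, 0.0913]
eef_rot: [0.98, 0.2, -0.001, 0.001]
ft_force: [0.3, -5.8, 1.1]
width: 0.0172
grip_force: 25.0
```

>>> arm_command(moves=[0, 0, 0, 0, 0, 0, 0, 0, 0, 0, 0, 0, 0, 0, 0, 0, 0, 0, 0, 0, 0, 0, 0, 0], fingers=50)

```text
time: 24.48
ee_pos: [0.616, -0.0942, 0.0912]
eef_rot: [0.98, 0.201, -0.0, -0.0]
ft_force: [0.8, 0.8, -0.7]
width: 0.042
grip_force: 0.0
```

>>> arm_command(moves=[0, 0, -0.5, 0, 0, 0, -1, 0, 0, 0, -1.5, 0, 0, 0, -2, 0, 0, 0, -2, 0, 0, 0, -2, 0, 0, 0, -2, 0])

```text
time: 25.07
ee_pos: [0.6161, -0.0948, 0.2035]
eef_rot: [0.98, 0.201, 0.0, 0.0]
ft_force: [0.9, 0.6, 0.5]
width: 0.0435
grip_force: 0.0
```

Run:
```python
from plan import *
s,m=st()
yaw=np.degrees(np.arctan2(m[1,1],m[0,1]))
rows(line(s["ee_pos"],[.4815,.1955,.15],12),s["ee_pos"],m,-67-yaw)
```

```text
t 25.07 p [ 0.6161 -0.0948  0.2035] yaw -66.8 | rad 0.0545 ang -43.15 | F [0.94 0.58 0.5 ] Ftan 1.07 Frad 0.29 w 0.0435 g 0.0
ROWS -0.08, -2.67, 0.44, 0.01, -0.08, -2.66, 0.45, 0.01, -0.08, -2.67, 0.44, 0.01, -0.09, -2.66, 0.45, 0.01, -0.08, -2.67, 0.44, 0.01, -0.08, -2.66, 0.45, 0.01, -0.09, -2.67, 0.44, 0.01, -0.08, -2.66, 0.45, 0.01, -0.09, -2.67, 0.44, 0.01, -0.09, -2.66, 0.45, 0.01, -0.08, -2.67, 0.44, 0.01, -0.09, -2.66, 0.45, 0.01
```

>>> arm_command(moves=[-0.08, -2.67, 0.44, 0, -0.08, -2.66, 0.45, 0, -0.08, -2.67, 0.44, 0, -0.09, -2.66, 0.45, 0, -0.08, -2.67, 0.44, 0, -0.08, -2.66, 0.45, 0, -0.09, -2.67, 0.44, 0, -0.08, -2.66, 0.45, 0, -0.09, -2.67, 0.44, 0, -0.09, -2.66, 0.45, 0, -0.08, -2.67, 0.44, 0, -0.09, -2.66, 0.45, 0])

```text
time: 26.07
ee_pos: [0.4807, 0.1965, 0.149]
eef_rot: [0.98, 0.201, 0.001, -0.0]
ft_force: [0.2, 0.4, 0.9]
width: 0.0436
grip_force: 0.0
```

Run:
```python
from plan import *
s,m=st()
im=r.camera("top"); cv2.imwrite("pics/top2.png",im[:,:,::-1])
a=cv2.resize(im[125:255,190:325],(405,390),interpolation=2)
si=r.camera("side"); b=cv2.resize(si[220:330,190:310],(390,358),interpolation=2)
c=np.zeros((395,800,3),np.uint8); c[:390,:405]=a; c[:358,408:798]=b
cv2.imwrite("pics/c2.png",c[:,:,::-1])
print("side proj of marker top",proj("side",[.4815,.1955,.03]),proj("side",[.4815,.1955,0]))
yaw=np.degrees(np.arctan2(m[1,1],m[0,1]))
rows(line(s["ee_pos"],[.4815,.1955,.013],9),s["ee_pos"],m,-67-yaw)
```

```text
t 26.07 p [0.4807 0.1965 0.149 ] yaw -66.8 | rad 0.2715 ang 110.65 | F [0.18 0.43 0.88] Ftan -0.32 Frad 0.33 w 0.0436 g 0.0
side proj of marker top (np.float64(256.9842746368956), np.float64(276.56724658635625)) (np.float64(257.1775497150828), np.float64(285.23946353670993))
ROWS 0, 0.01, 1.51, 0.02, 0, 0.02, 1.51, 0.02, 0.01, 0.01, 1.51, 0.02, -0, 0.02, 1.51, 0.02, -0, 0.01, 1.51, 0.02, 0, 0.02, 1.51, 0.02, 0, 0.01, 1.51, 0.02, 0, 0.02, 1.51, 0.02, 0.01, 0.01, 1.52, 0.02
```

View pics/c2.png

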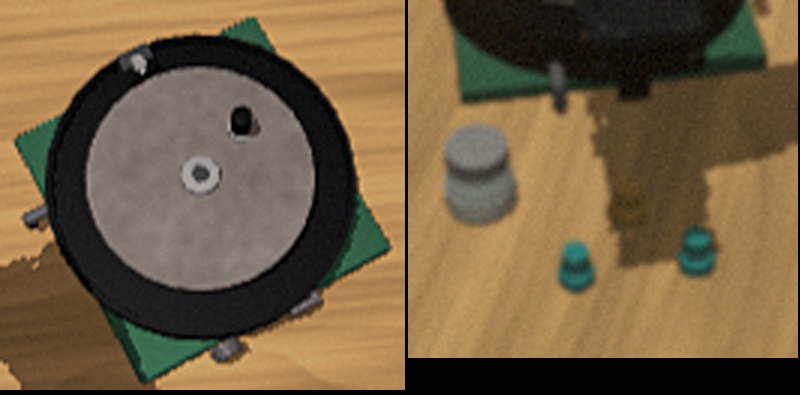

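The wheel crop shows the knob off to the right of the wiper at crop (241,115). The side crop has the brass marker at (627,190), matching the projected position, with the teal ones clear of the fingers. I'll descend and grip.

>>> arm_command(moves=[0.01, 0.02, 1.5, 0.1, 0.01, 0.02, 1.5, 0.1, 0, 0.02, 1.5, 0, 0, 0.02, 1.5, 0, 0, 0.01, 1.5, 0, 0, 0.01, 1.5, 0, 0, 0.01, 1.5, 0, 0, 0.01, 1.5, 0, 0, 0, 1, 0, 0, 0, 0.6, 0, 0, 0, 0, 0, 0, 0, 0, 0], squeeze=10)

```text
time: 27.17
ee_pos: [0.482, 0.1944, 0.0125]
eef_rot: [0.98, 0.199, 0.0, -0.0]
ft_force: [1.2, 0.5, 0.4]
width: 0.0432
grip_force: 0.0
```

Run:
```python
from plan import *
s,m=st()
for q in ((270.3,161.5),(270.3,162.5)):
    p=onz("top",*q,.12)[:2]; d=p-np.array([.5765,-.0583]); print(p,np.hypot(*d),np.degrees(np.arctan2(d[1],d[0])))
```

```text
t 27.17 p [0.482  0.1944 0.0125] yaw -67.0 | rad 0.2690 ang 110.54 | F [1.16 0.5  0.41] Ftan -1.26 Frad 0.06 w 0.0432 g 0.0
[ 0.62112119 -0.09715388] 0.05916649767084858 -41.047703605419656
[ 0.6184994  -0.09688917] 0.05703572197228427 -42.57689217929445
```

>>> arm_command(moves=[0, 0, 0, 0, 0, 0, 0, 0, 0, 0, 0, 0, 0, 0, 0, 0, 0, 0, 0, 0, 0, 0, 0, 0, 0, 0, 0, 0], fingers=0)

```text
time: 27.75
ee_pos: [0.4818, 0.1947, 0.0122]
eef_rot: [0.98, 0.199, 0.0, -0.0]
ft_force: [0.1, 1.4, 2.1]
width: 0.021
grip_force: 8.8
```

>>> arm_command(moves=[0, 0, -0.3, 0, 0, 0, -0.7, 0, 0, 0, -1.2, 0, 0, 0, -1.8, 0, 0, 0, -2, 0, 0, 0, -2, 0, 0, 0, -2, 0, 0, 0, -2, 0, 0, 0, -2, 0, 0, 0, -1, 0])

```text
time: 28.58
ee_pos: [0.4826, 0.1945, 0.1653]
eef_rot: [0.98, 0.199, 0.002, -0.001]
ft_force: [0.6, 0.5, -0.3]
width: 0.0191
grip_force: 10.2
```

Run:
```python
from plan import *
s,m=st()
im=r.camera("side"); q=proj("side",s["ee_pos"]); print(q); u,v=map(int,q)
cv2.imwrite("pics/c3.png",cv2.resize(im[v-60:v+60,u-70:u+70],None,fx=4,fy=4,interpolation=2)[:,:,::-1])
t=pol(.079,23.2); print(t)
yaw=np.degrees(np.arctan2(m[1,1],m[0,1]))
rows(line(s["ee_pos"],[*t,.16],14),s["ee_pos"],m,-66.8-yaw)
```

```text
t 28.58 p [0.4826 0.1945 0.1653] yaw -67.1 | rad 0.2689 ang 110.42 | F [ 0.55  0.47 -0.3 ] Ftan -0.68 Frad 0.25 w 0.0191 g 10.2
(np.float64(255.67647222002685), np.float64(233.66466828829516))
[ 0.64901169 -0.02637859]
ROWS 0.48, 1.92, 0.04, -0.02, 0.48, 1.91, 0.04, -0.02, 0.48, 1.92, 0.03, -0.02, 0.47, 1.92, 0.04, -0.02, 0.48, 1.91, 0.04, -0.02, 0.48, 1.92, 0.04, -0.02, 0.47, 1.92, 0.04, -0.02, 0.48, 1.91, 0.03, -0.02, 0.47, 1.92, 0.04, -0.02, 0.48, 1.92, 0.04, -0.02, 0.47, 1.92, 0.04, -0.02, 0.47, 1.91, 0.04, -0.02
ROWS 0.48, 1.92, 0.03, -0.02, 0.47, 1.92, 0.04, -0.02
```

View pics/c3.png

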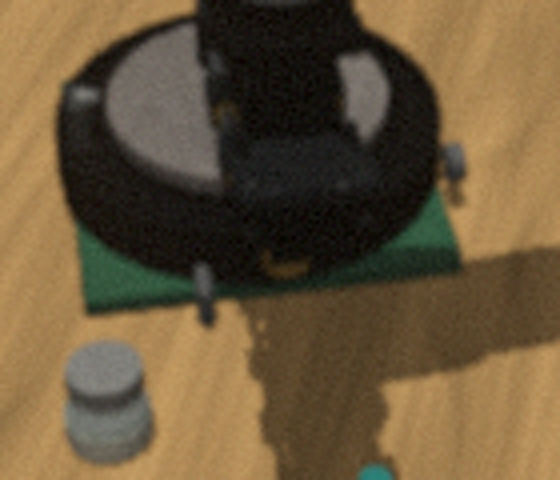

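The brass foot shows below the fingertips at crop (286,262), level and gripped at the stem (19 mm). Carrying it to the pointer.

>>> arm_command(moves=[0.2, 0.9, 0, 0, 0.4, 1.5, 0, 0, 0.5, 2, 0, 0, 0.5, 2.1, 0, 0, 0.5, 2.1, 0, 0, 0.5, 2.1, 0, 0, 0.5, 2.1, 0, 0, 0.5, 2.1, 0, 0, 0.5, 2.1, 0, 0, 0.5, 2.1, 0, 0, 0.5, 2, 0, 0, 0.5, 2, 0, 0])

```text
time: 29.63
ee_pos: [0.6232, 0.0016, 0.1602]
eef_rot: [0.98, 0.199, -0.001, 0.0]
ft_force: [-0.0, 0.1, -0.3]
width: 0.0189
grip_force: 10.2
```

>>> arm_command(moves=[0.5, 1.6, 0, 0, 0.3, 1, 0, 0, 0.1, 0.5, 0, 0, 0, 0, 0, 0, 0, 0, 0, 0])

```text
time: 30.05
ee_pos: [0.6433, -0.021, 0.1613]
eef_rot: [0.98, 0.199, -0.0, -0.0]
ft_force: [-0.8, 0.9, -1.7]
width: 0.0195
grip_force: 10.2
```

Run:
```python
from plan import *
s,m=st()
t=pol(.079,23.2); print(t, m.round(3).tolist())
yaw=np.degrees(np.arctan2(m[1,1],m[0,1]))
rows(line(s["ee_pos"],[*t,.105],8),s["ee_pos"],m,-66.8-yaw)
```

```text
t 30.05 p [ 0.6433 -0.021   0.1613] yaw -67.0 | rad 0.0762 ang 28.59 | F [-0.81  0.85 -1.66] Ftan 1.14 Frad -0.30 w 0.0195 g 10.2
[ 0.64901169 -0.02637859] [[0.921, 0.39, -0.001], [0.39, -0.921, 0.0], [-0.001, -0.001, -1.0]]
ROWS 0.04, 0.09, 0.7, -0.03, 0.04, 0.09, 0.71, -0.03, 0.04, 0.09, 0.7, -0.03, 0.04, 0.09, 0.71, -0.03, 0.04, 0.09, 0.7, -0.03, 0.04, 0.09, 0.71, -0.03, 0.04, 0.09, 0.7, -0.03, 0.04, 0.09, 0.7, -0.03
```

>>> arm_command(moves=[0.1, 0.24, 0, 0, 0.1, 0.24, 0, 0, 0.1, 0.24, 0, 0, 0, 0, 0.8, 0, 0, 0, 1, 0, 0, 0, 1, 0, 0, 0, 1, 0, 0, 0, 0.8, 0, 0, 0, 0.5, 0, 0, 0, 0.3, 0, 0, 0, 0, 0])

```text
time: 30.97
ee_pos: [0.649, -0.0269, 0.1071]
eef_rot: [0.98, 0.199, -0.001, -0.0]
ft_force: [-0.4, -1.0, -0.7]
width: 0.019
grip_force: 10.2
```

Run:
```python
from plan import *
s,m=st()
t=pol(.079,23.2); print((m.T@([*t,.0925]-s["ee_pos"])*100).round(2))
im=r.camera("top"); b=r.camera("side")
a=cv2.resize(im[125:225,205:315],(440,400),interpolation=2)
q=proj("side",[*t,.09]); u,v=map(int,q)
b=cv2.resize(b[v-50:v+50,u-45:u+45],(360,400),interpolation=2)
cv2.imwrite("pics/c4.png",np.hstack([a,b])[:,:,::-1])
```

```text
t 30.97 p [ 0.649  -0.0269  0.1071] yaw -67.0 | rad 0.0788 ang 22.88 | F [-0.39 -0.96 -0.73] Ftan -0.73 Frad -0.73 w 0.0190 g 10.2
[ 0.02 -0.04  1.46]
```

View pics/c4.png

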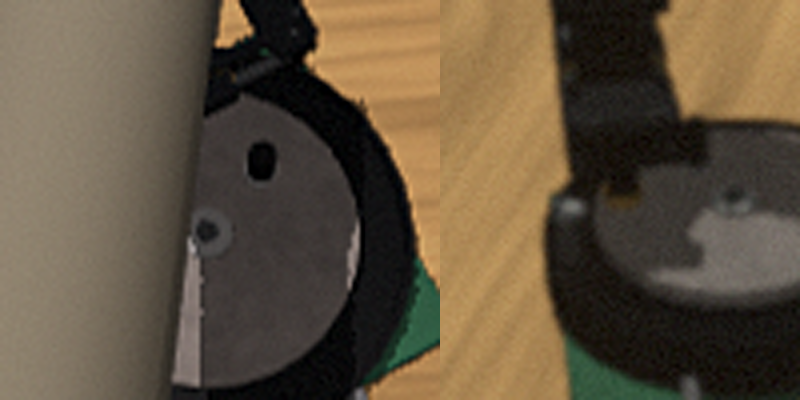

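The side crop shows the brass marker at (623,197), held just inward of the pointer at (575,205), clear above the wheel. I'll lower it gently until it touches.

>>> arm_command(moves=[0.01, -0.02, 0.3, 0, 0.01, -0.02, 0.3, 0, 0, 0, 0.3, 0, 0, 0, 0.2, 0, 0, 0, 0.1, 0, 0, 0, 0, 0])

```text
time: 31.57
ee_pos: [0.6492, -0.0264, 0.0956]
eef_rot: [0.98, 0.199, -0.0, -0.0]
ft_force: [-0.3, -0.5, -1.3]
width: 0.0192
grip_force: 10.2
```

>>> arm_command(moves=[0, 0, 0.05, 0, 0, 0, 0.05, 0, 0, 0, 0.03, 0])

```text
time: 31.82
ee_pos: [0.6494, -0.0264, 0.0947]
eef_rot: [0.98, 0.199, 0.0, -0.0]
ft_force: [0.3, 0.7, -1.7]
width: 0.0191
grip_force: 10.2
```

Run:
```python
from plan import *
s,m=st()
```

```text
t 31.82 p [ 0.6494 -0.0264  0.0947] yaw -67.0 | rad 0.0793 ang 23.05 | F [ 0.26  0.74 -1.71] Ftan 0.58 Frad 0.53 w 0.0191 g 10.2
```

>>> arm_command(moves=[0, 0, 0.04, 0, 0, 0, 0.04, 0, 0, 0, 0.04, 0, 0, 0, 0, 0])

```text
time: 32.15
ee_pos: [0.6494, -0.0264, 0.0936]
eef_rot: [0.98, 0.199, 0.0, -0.0]
ft_force: [0.0, 0.1, 0.3]
width: 0.0193
grip_force: 10.3
```

>>> arm_command(moves=[0, 0, 0.03, 0, 0, 0, 0.03, 0, 0, 0, 0, 0])

```text
time: 32.4
ee_pos: [0.6495, -0.0264, 0.0935]
eef_rot: [0.98, 0.199, 0.0, -0.0]
ft_force: [-2.3, 0.4, 6.6]
width: 0.019
grip_force: 10.6
```

>>> arm_command(moves=[0, 0, 0.03, 0, 0, 0, 0.02, 0, 0, 0, 0, 0])

```text
time: 32.65
ee_pos: [0.6496, -0.0265, 0.0935]
eef_rot: [0.98, 0.199, 0.0, -0.0]
ft_force: [-4.4, 0.6, 10.7]
width: 0.019
grip_force: 10.9
```

Contact. I'll ease off the load, then release.

>>> arm_command(moves=[0, 0, -0.05, 0, 0, 0, -0.03, 0, 0, 0, 0, 0, 0, 0, 0, 0])

```text
time: 32.98
ee_pos: [0.6495, -0.0265, 0.0935]
eef_rot: [0.98, 0.199, 0.0, -0.0]
ft_force: [-2.9, -0.4, 5.4]
width: 0.0191
grip_force: 10.6
```

>>> arm_command(moves=[0, 0, 0, 0, 0, 0, 0, 0, 0, 0, 0, 0, 0, 0, 0, 0, 0, 0, 0, 0, 0, 0, 0, 0], fingers=45)

```text
time: 33.48
ee_pos: [0.6493, -0.0264, 0.093]
eef_rot: [0.98, 0.199, -0.0, -0.0]
ft_force: [-0.1, -0.2, 0.3]
width: 0.0391
grip_force: 0.0
```

>>> arm_command(moves=[0, 0, -0.3, 0, 0, 0, -0.6, 0, 0, 0, -1, 0, 0, 0, -1.5, 0, 0, 0, -2, 0, 0, 0, -2, 0, 0, 0, -2, 0, 0, 0, -2, 0, 0, 0, -2, 0, 0, 0, 0, 0])

```text
time: 34.32
ee_pos: [0.6511, -0.0269, 0.2327]
eef_rot: [0.98, 0.199, 0.003, 0.0]
ft_force: [0.6, -0.2, 0.7]
width: 0.0393
grip_force: 0.0
```

>>> arm_command(moves=[-1, -2, -0.5, 0, -1, -3, -0.5, 0, -1, -3.5, 0, 0, -1, -3.5, 0, 0, -1, -3.5, 0, 0, -1, -3.5, 0, 0, -1, -3.5, 0, 0, -1, -3.5, 0, 0, -1, -3, 0, 0, -1, -2, 0, 0, 0, -1, 0, 0, 0, 0, 0, 0])

```text
time: 35.32
ee_pos: [0.4314, 0.2312, 0.2377]
eef_rot: [0.98, 0.201, 0.0, -0.001]
ft_force: [0.0, 0.2, 0.3]
width: 0.0394
grip_force: 0.0
```

Run:
```python
from plan import *
s,m=st()
im=r.camera("top"); b=r.camera("side")
cv2.imwrite("pics/top5.png",im[:,:,::-1])
a=cv2.resize(im[125:225,205:305],(500,500),interpolation=2)
q=proj("side",[.649,-.026,.09]); u,v=map(int,q)
b=cv2.resize(b[v-50:v+50,u-30:u+30],(300,500),interpolation=2)
cv2.imwrite("pics/c5.png",np.hstack([a,b])[:,:,::-1])
h=cv2.cvtColor(im,cv2.COLOR_RGB2HSV)
x0,y0=225,140; m=cv2.inRange(h[y0:170,x0:262],(20,100,90),(34,255,255)); M=cv2.moments(m,True)
print("brass",M["m00"]); p=onz("top",x0+M["m10"]/M["m00"],y0+M["m01"]/M["m00"],.11)[:2]; d=p-[.5765,-.0583]; print(p,np.hypot(*d),np.degrees(np.arctan2(d[1],d[0])))
for f in ("top0","top5"):
    im=cv2.imread(f"pics/{f}.png"); g=im.max(2)
    # knob: dark pixels inside wheel
    o=np.zeros_like(g); cv2.circle(o,(257,184),33,255,-1); cv2.circle(o,(257,184),9,0,-1)
    k=cv2.inRange(g,0,45)&o; n,lab,stt,cen=cv2.connectedComponentsWithStats(k); i=1+stt[1:,4].argmax(); print(f,stt[i],cen[i])
    p=onz("top",*cen[i],.103)[:2]; d=p-[.5765,-.0583]; print(p,np.hypot(*d),np.degrees(np.arctan2(d[1],d[0])))
```

```text
t 35.32 p [0.4314 0.2312 0.2377] yaw -66.8 | rad 0.3231 ang 116.67 | F [0.01 0.17 0.33] Ftan -0.09 Frad 0.15 w 0.0394 g 0.0
brass 1.0
[ 0.640861   -0.01910266] 0.075357617844617 31.34238364957437
top0 [248 157   7   9  55] [250.78181818 161.10909091]
[ 0.63205947 -0.04851295] 0.056414902834666485 9.990414992225933
top5 [267 161   7   9  58] [270.05172414 165.05172414]
[ 0.61700894 -0.09683783] 0.055911884364848306 -43.57156390528411
```

View pics/c5.png

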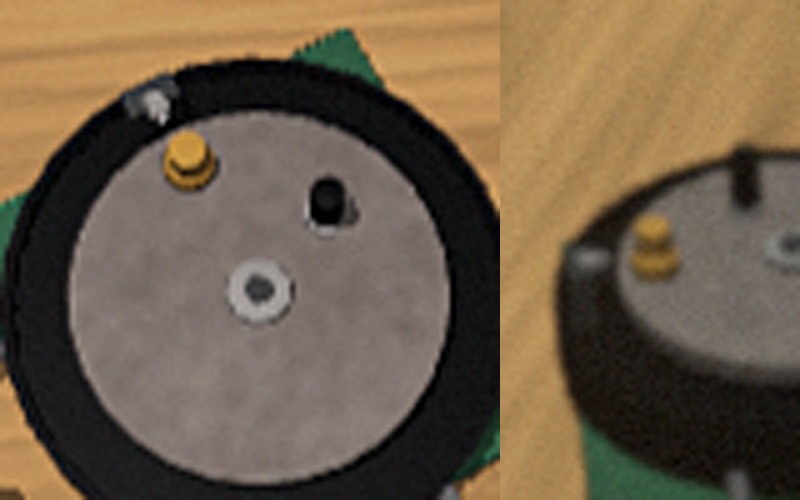

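The brass marker stands upright at crop (188,150) directly in front of the pointer tip (158,115), and the knob is at (328,195). A last numeric check of the marker before handing in.

Run:
```python
from plan import *
im=cv2.imread("pics/top5.png"); h=cv2.cvtColor(im,cv2.COLOR_BGR2HSV)
x0,y0=232,146; k=cv2.inRange(h[y0:166,x0:252],(10,150,120),(34,255,255)); M=cv2.moments(k,True); print(M["m00"])
for n,q,z in (("blob",(x0+M["m10"]/M["m00"],y0+M["m01"]/M["m00"]),.1),("top",(205+188/5,125+148/5),.11),("tip",(205+160/5,125+120/5),.093)):
    p=onz("top",*q,z)[:2]; d=p-[.5765,-.0583]; print(n,p,np.hypot(*d),np.degrees(np.arctan2(d[1],d[0])))
print(proj("top",[*pol(.079,23.2),.11]))
```

```text
57.0
blob [ 0.64891136 -0.02626252] 0.07918210483703282 23.86637936052169
top [ 0.64912203 -0.02903968] 0.07829511733362861 21.9451208446836
tip [ 0.67163907 -0.01561363] 0.10427640657569905 24.164504460458197
(np.float64(241.5694748099032), np.float64(154.73103596672922))
```

The marker sits at radius 79 mm and about 23°, on the pointer's line. The knob is at about −44°, the middle of the tight spot. Handing in.

```bash
python3 -c "
from bench import r
print(r.close_job())"
```

```text
the job is handed in; nothing more can be done
None
```

I left the wheel in the middle of its tight spot (knob about 68° from the wiper arm) and set the brass marker upright on the wheel about 24 mm in front of the pointer tip; the job is handed in, but no verdict was shown.

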